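# Tighten the recessed clamp screw of a bearing pedestal with a T-handle hex key

### The arm

A 6-joint arm with a two-finger parallel gripper is mounted at the origin on the work surface. World frame = base frame: x ahead of the robot, y to its left, z up, the work surface at z = 0. Lengths are in m, angles in rad, forces in N, time in s.
With the tool pointing down it reaches from about 0.35 to 0.725 m from the base axis. Payload 4.3 kg.
Tool frame: the origin (TCP) lies at the very end of the fingers, on their centre line; the grasp point (between the pads) lies 19 mm behind it; z points along the fingers, y is the line along which they close (so a half turn about z gives the same grasp; the last joint's range is limited). The gripper opens to 85 mm and grips with 20 to 120 N. Pads are 22 mm wide; open, the fingers measure 114 mm over their backs; the gripper's body (76 mm by 85 mm) begins 54 mm behind the grasp point. The pads swing forward as they close: fully open they stand 13 mm farther back than shut.
Start: joints at [-1.337, 0.377, 0.081, 1.274, 0, 1.46], TCP at [0.194, -0.541, 0.211] pointing down, gripper open.
Joint ranges: [-2.72, 2.72], [-0.84, 1.66], [-1.02, 1.22], [-1.77, 2.12], [-1.37, 1.28], [-3.14, 3.14]. Speed limits (rad/s): [2.57, 2.57, 3.14, 3.14, 3.14, 3.14].

### API

Orientations are given as a unit quaternion [w, x, y, z].
In Python, from workcell import * gives the robot as it stands.
- The arm moves only by the tool step_arm, never from a script. Its argument "plan" is a list of rows, each an object with "slide": the shift along the tool's x, y, z in m, a list of three; "spin": the turn about the tool's z in rad. A call has 1 to 12 rows; each row is the pose to reach, as a shift and turn from the pose commanded when the call began, along the tool's axes at that moment; what a row does not reach only later rows make up. A row lasts 1/8 s, in which the tool goes at most 62.5 mm and 10.7 degrees, less where a joint would pass 70% of its speed; a pose out of reach is approached as far as the arm can. A call with a gripper value outside its range is refused whole. "grip" is the gripper command: -1 is fully open, 1 is shut, values between are in proportion, set as the call begins (left out, the last holds). The fingers move at their own pace and stop on an object; the grip force is fixed at half the most. Time passes only in rows, so rows that repeat a pose let the fingers close. It gives the time, the measured TCP pose, the force, the opening and the grip force at its end, in the units of the state.
- get_state(): the state, without advancing time (a new reading comes with each control period).
- camera(name): name is "scene" or "side" or "wrist"; returns a dict with "pixels" (480x640x3 uint8, red, green, blue), "camera_matrix" (3x3 intrinsics, pixels), "camera_from_world" (4x4, takes a point from world to camera coordinates). Camera axes: x right, y down, z forward; pixel columns grow to the right and rows downward; lengths in m; the calibration is good to about 2 mm. A picture is of the moment at which its call begins. There is no depth.
- sign_off(): hands the job in; it is judged then, once.
The state is a dict: "time": time; "joint_positions": joint angles; "joint_velocities": joint speeds; "joint_efforts": joint torques, N m; "ee_pos": TCP position; "tool_rot": TCP orientation; "wrist_force": force on the tool from outside, world axes, zero at the start; "ft_torque": the same for the moment, N m; "opening": finger opening in m; "grasp_force": force on a finger pad.
Only numpy, scipy, OpenCV 4.12 (cv2) and the standard library are available. Lean on these libraries where they do the work, as an engineer would, in place of code of your own. Each camera call takes 0.05 s, during which the arm holds its last target. There are 200 camera calls.

### The job

The bearing pedestal on the shaft test rig is in position, but its clamp screw, sunk in the slot of its foot, is still loose. Take the biggest T-handle hex key from the rack, feel for the screw's hex socket down in the slot, and turn the screw clockwise until it comes up tight, without forcing it. Then hang the key back upright in its own hole in the rack, and leave the two smaller keys, the wheel and the oil bottle where they are.

Things in the scene. Friction and masses are not known exactly. Their poses are not given: they have to be found in the camera images.
- hex_key: Biggest of three black T-handle hex keys, loose, 0.22 kg, hanging upright in the rack by its flange, bar across the rack. Origin: centre of its flat tip; z up the shaft. Steel shaft: hexagon 14 mm across flats (two flats face x and -x), 100 mm long, tip bevelled 2 mm; then a round flange 26 mm wide, 4 mm thick; then a neck 18 mm wide up to z = 116 mm; then the handle bar.
- key_bar (a point): Centre of the big key's flat-sided handle bar, on the shaft's axis 129 mm above the tip. The bar is 100 mm long along the key's x, 20 mm wide along its y, 26 mm high (116 to 142 mm above the tip). Let go with its tip down in the socket, the key stands there by itself. A twist of 0.35 to 0.5 N m is tight enough; more than 0.6 N m is forcing it.
- bed: T-slotted steel bed plate of the test rig, 200 (x) by 300 (y) by 36 mm thick, fixed. Origin: centre of its underside. The pedestal stands on it, with the same yaw.
- pedestal: Blue bearing pedestal, fixed on the bed. Origin: centre of the underside of its foot, 36 mm above the table; z up. Foot 84 (x) by 120 (y) by 36 mm high, with a slot in its top that holds one clamp screw. At its +y end stands an upright with bearing and shaft, top 90 mm above the origin; beyond it a yellow flywheel, top 105 mm above the origin.
- slot (a point): Middle of the slot's mouth, on top of the foot; axes as the pedestal's. Slot: 42 mm long along y, 27 mm wide, round ends, floor 28 mm down. The screw's head (24 mm wide, flat top 12 mm below this point) stands on the slot's centre line anywhere up to 8 mm from the middle either way: where, is not measured. Its hex socket: 15 mm across flats, 1 mm bevel, 11 mm deep (floor 23 mm below this point).
- screw (a joint): Turn of the clamp screw, rad, growing clockwise from above; it starts at -6 to -5 and comes up tight at 0. At 0 two socket flats face the pedestal's x and -x; at v the socket is turned by -v about z. It drags with 0.2 N m; once tight it stops, and the torque climbs by 0.3 N m per further 0.1 rad of the key. The key has 5 degrees of play each way. The screw neither shifts in the slot nor sinks.
- rack: Grey sheet-steel key rack, fixed: 60 mm (x) by 230 mm (y), 115 mm high, a 6 mm top plate with three round holes in a row along y. Origin: centre of its footprint on the table; z up.
- rack_hole (a point): Centre of the mouth of the big key's own hole, 20 mm across, on top of the rack (115 mm up), 70 mm from the rack's middle towards its +y end. When the key hangs home, its flange lies on the rack here and its tip is 100 mm below this point.
- key_mid: The middle-sized T-handle key (10 mm hexagon, shaft 90 mm, bar 85 x 18 x 22 mm), loose, hanging in the rack 80 mm from the big key. Origin: its tip. Leave it alone.
- key_small: The smallest T-handle key (8 mm hexagon, shaft 80 mm, bar 70 x 16 x 20 mm), loose, hanging in the rack 145 mm from the big key. Origin: its tip. Leave it alone.
- wheel: Small black rubber-tyred wheel, 80 mm across and 24 mm thick, lying flat on the table, loose. Origin: centre of its underside. Leave it alone.
- oil: White plastic oil bottle, 44 mm across, 110 mm high, standing loose on the table. Origin: centre of its underside. Leave it alone.
Not all that is in view belongs to the job. What is shaped like the hex_key but green or yellow is not meant.

How it is judged:
On the way, in this order (a step that is already met when the one before it is completed fails the run):
1. with its tip at least 6 mm down in the screw's socket, the key has begun to turn the screw clockwise (z of hex_key in the frame of pedestal between 0.0105 and 0.018 m and horizontal distance between hex_key and slot below 0.012 m and value of joint screw above -4.6 rad), for 0.2 s.
2. the screw has come up tight (value of joint screw above -0.1 rad), for 0.2 s.
At the end, for the whole second after the job is handed in: The screw is tight (no more than 0.1 rad short of home), and the big key hangs at rest in its own hole: tip within 8 mm of the hole's axis and 100 mm below the mouth within 5 mm, upright within 0.08 rad (value of joint screw above -0.1 rad and horizontal distance between hex_key and rack_hole below 0.008 m and z of hex_key in the frame of rack_hole between -0.105 and -0.095 m and angle between hex_key's own z axis and vertical below 0.08 rad and linear speed of hex_key below 0.03 m/s); the robot touches nothing.
It fails at once if the key is forced: it bears on the pedestal or its screw with over 90 N in all (pressing, or a twist of some 0.7 N m) (contact force between hex_key and pedestal above 90 N).
It fails at once if the middle key is disturbed (moved over 20 mm) (distance of key_mid from where it was at the start of the episode above 0.02 m).
It fails at once if the small key is disturbed (moved over 20 mm) (distance of key_small from where it was at the start of the episode above 0.02 m).
It fails at once if the wheel is disturbed (moved over 20 mm) (distance of wheel from where it was at the start of the episode above 0.02 m).
It fails at once if the oil bottle is disturbed (moved over 20 mm) (distance of oil from where it was at the start of the episode above 0.02 m).
It also fails if it takes over 72 s, if anything falls off the work surface, if the arm or the gripper's body presses on something with over 40 N, if the wrist force passes 120 N, or if a joint passes its speed limit or range.

## Working session

There is one attempt and no reset: what is moved stays moved. The work goes in short steps, Python scripts to look and compute and a tool call to move; the robot and the scene stay as the last step left them, time stands still between calls to the robot, and variables do not carry over. Pictures are saved under pics/ and viewed, at most 10 in all, crops included, and the job is handed in when it is done.

Besides the shell and the picture viewer there is one more tool, called after ">>>" as name(argument=value, ...) on one line, values as JSON. step_arm: Moves the arm, as the interface text tells. Its arguments: {"type":"object","properties":{"plan":{"type":"array","items":{"type":"object","properties":{"slide":{"type":"array","items":{"type":"number"}},"spin":{"type":"number"}}}},"grip":{"type":"number"}},"required":["plan"]}

```bash
mkdir -p pics; cat > h.py <<'E'
from workcell import *
import numpy as np, cv2
def snap(n,f):
    c=camera(n); cv2.imwrite('pics/'+f+'.png',c['pixels'][:,:,::-1]); np.savez('pics/'+f,K=c['camera_matrix'],T=c['camera_from_world']); return c
def ray(f,uv):
    d=np.load('pics/'+f+'.npz');K,T=d['K'],d['T'];R=T[:3,:3];o=-R.T@T[:3,3]
    v=R.T@np.linalg.inv(K)@np.array([*uv,1.]);return o,v/np.linalg.norm(v)
def atz(f,uv,z):
    o,v=ray(f,uv);return o+v*(z-o[2])/v[2]
def tri(*obs):
    A=np.zeros((3,3));b=np.zeros(3);rs=[ray(*q) for q in obs]
    for o,v in rs:
        P=np.eye(3)-np.outer(v,v);A+=P;b+=P@o
    x=np.linalg.solve(A,b);return x,[round(1000*np.linalg.norm((np.eye(3)-np.outer(v,v))@(x-o)),1) for o,v in rs]
def proj(f,p):
    d=np.load('pics/'+f+'.npz');q=d['K']@(d['T'][:3,:3]@np.array(p)+d['T'][:3,3]);return q[:2]/q[2]
E
python3 - <<'E'
from h import *
np.set_printoptions(precision=4,suppress=True)
a=snap('scene','s1');b=snap('side','d1');snap('wrist','w1')
print(get_state())
for f in('s1','d1'):print(ray(f,(320,240)))
E
```

```text
{'time': 0.15, 'joint_positions': array([-1.3373,  0.3779,  0.08  ,  1.2744, -0.    ,  1.4605]), 'joint_velocities': array([ 0.0012, -0.0007,  0.0049,  0.0004,  0.0017, -0.0007]), 'joint_efforts': array([  0.0009, -46.4037,  27.017 ,   0.014 ,  -0.0001,  -0.    ]), 'ee_pos': array([ 0.1937, -0.5409,  0.2104]), 'tool_rot': array([-0.0008,  0.9853,  0.171 , -0.0001]), 'wrist_force': array([-0.8158, -0.4585,  0.7568]), 'ft_torque': array([-0.0003, -0.0457,  0.0084]), 'grasp_force': 0.0, 'opening': 0.0856573749335795}
(array([ 1.0073, -0.1576,  1.0168]), array([-0.4846,  0.052 , -0.8732]))
(array([0.0388, 0.56  , 0.872 ]), array([ 0.4065, -0.5921, -0.6958]))
```

View pics/s1.png

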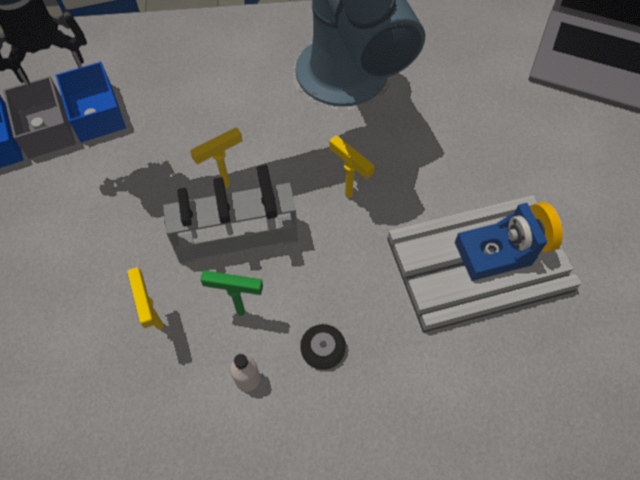

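View pics/d1.png

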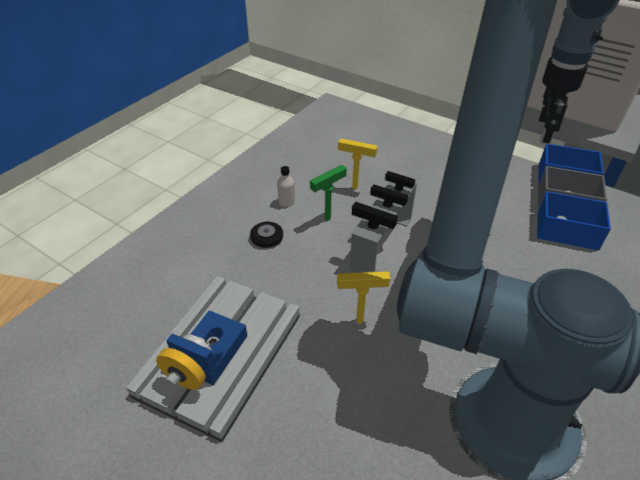

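Candidates for the key: three black keys in the rack, at scene (186,206), (221,199) and (267,190). The lookalikes are yellow at (217,145), (352,157), (142,297) and green at (232,283). I choose the big black one at scene (267,190), side (374,216), and check it in a close crop.

```bash
python3 - <<'E'
from h import *
s=cv2.imread('pics/s1.png');d=cv2.imread('pics/d1.png')
def cr(i,x,y,w=100,h=75):return cv2.resize(i[y:y+h,x:x+w],(400,300),interpolation=cv2.INTER_CUBIC)
cv2.imwrite('pics/c1.png',np.vstack([np.hstack([cr(s,220,155),cr(s,450,195)]),np.hstack([cr(d,330,185),cr(d,155,300)])]))
E
```

```text
(no output)
```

View pics/c1.png

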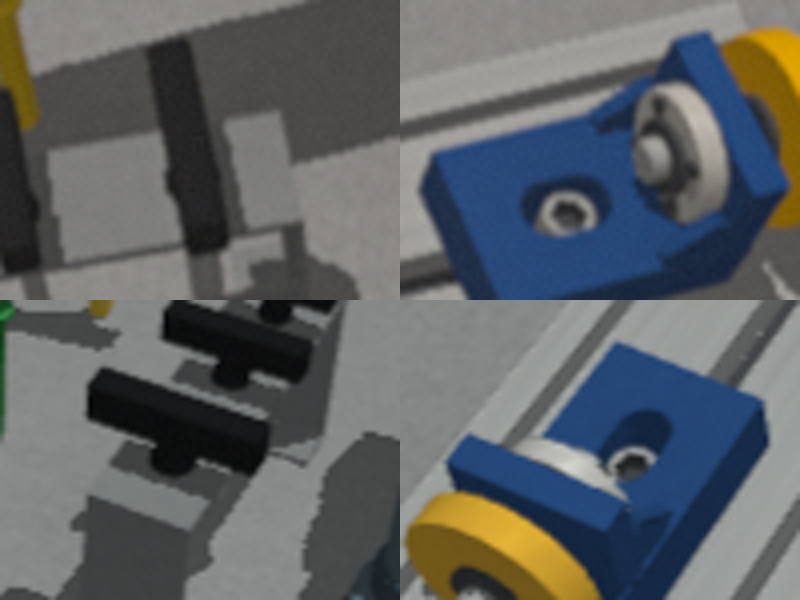

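The crop confirms the biggest black bar. In the scene view it runs from about (262,165) to (271,213). The screw socket is visible at scene (492,248) and side (213,341).

```bash
python3 - <<'E'
from h import *
np.set_printoptions(precision=4,suppress=True)
S=lambda x,y,X=220,Y=155:('s1',(X+x/4-.4,Y+y/4-.4)); D=lambda x,y,X=330,Y=185:('d1',(X+x/4-.4,Y+y/4-.4))
fs=S(167,42);ns=S(203,233)
fa=atz(*fs,.157);na=atz(*ns,.157);print('bar ends scene',fa,na,np.linalg.norm(fa-na),(fa+na)/2, np.degrees(np.arctan2(*(fa-na)[1::-1])))
# side: top face corners
e1=D(266,132);e2=D(96,79)
a,b=atz(*e1,.157),atz(*e2,.157);print('side',a,b,np.linalg.norm(a-b),(a+b)/2)
print('tri far',tri(fs,e1),'near',tri(ns,e2))
print('screw',tri(S(568-400,214,450,195),D(632-400,465-300,155,300)))
print(atz(*S(168,214,450,195),.06),atz(*D(232,165,155,300),.06))
# foot corners scene z=.072 ; 
for p in[(436-400,152),(500-400,300)]:print('foot',atz(*S(*p,450,195),.072))
for p in[(618-400,45),(768-400,105)]:print('footD',atz(*D(*p,155,300),.072))
# rack top plate corners scene: (278,110)->(298,222)
for p in[(278,110),(300,222),(48,155)]:print('rack',atz(*S(*p),.115))
E
```

```text
bar ends scene [ 0.3685 -0.1936  0.157 ] [ 0.4692 -0.1843  0.157 ] 0.10116642443447561 [ 0.4188 -0.189   0.157 ] -174.6844627886344
side [ 0.3639 -0.1932  0.157 ] [ 0.4592 -0.1795  0.157 ] 0.09628636235089728 [ 0.4116 -0.1863  0.157 ]
tri far (array([ 0.3655, -0.1945,  0.1544]), [np.float64(1.1), np.float64(1.1)]) near (array([ 0.4638, -0.1854,  0.15  ]), [np.float64(1.2), np.float64(1.2)])
screw (array([0.5255, 0.2086, 0.0595]), [np.float64(0.1), np.float64(0.1)])
[0.5257 0.2083 0.06  ] [0.5252 0.2089 0.06  ]
foot [0.494  0.1517 0.072 ]
foot [0.5708 0.1635 0.072 ]
footD [0.572  0.1661 0.072 ]
footD [0.4882 0.152  0.072 ]
rack [ 0.3807 -0.1473  0.115 ]
rack [ 0.4417 -0.1424  0.115 ]
rack [ 0.3944 -0.2524  0.115 ]
```

```bash
cat >> h.py <<'E'
def pose():
    s=get_state();w,x,y,z=s['tool_rot'];R=np.array([[1-2*(y*y+z*z),2*(x*y-z*w)],[2*(x*y+z*w),1-2*(x*x+z*z)],[2*(x*z-y*w),2*(y*z+x*w)]])
    return s,s['ee_pos'],np.arctan2(R[1,0],R[0,0])
def to(p,yaw,ref=None):
    s,e,y=pose()
    if ref is not None:e,y=np.array(ref[:3]),ref[3]
    d=np.array(p)-e;X=np.array([np.cos(y),np.sin(y)]);Y=np.array([np.sin(y),-np.cos(y)])
    print('slide',np.round([d[:2]@X,d[:2]@Y,-d[2]],4),'spin',round(y-yaw,3),'| at',np.round(e,4),'yaw',round(y,3),'j6',round(s['joint_positions'][5],3))
E
python3 - <<'E'
from h import *
o,v=ray('w1',(320,240));s,e,y=pose()
c,sn=np.cos(y),np.sin(y);d=o-e
print('cam in tool',d[0]*c+d[1]*sn,d[0]*sn-d[1]*c,-d[2],'dir',v[0]*c+v[1]*sn,v[0]*sn-v[1]*c,-v[2],np.load('pics/w1.npz')['K'][0,0])
for p in[(217,145),(352,157),(142,297),(232,283)]:print(atz('s1',p,.14))
to((.49,.18,.28),0.344,)
to((.49,.18,.28),0.15)
E
```

```text
cam in tool 0.06978777558815483 -0.0010454282583505815 -0.16243593203358303 dir -0.27536799296993253 -0.004009058218077011 0.9613305341556125 342.60822013087
[ 0.3019058  -0.27286176  0.14      ]
[ 0.3548581  -0.02933323  0.14      ]
[ 0.59468099 -0.39857885  0.14      ]
[ 0.58502373 -0.25504277  0.14      ]
slide [ 0.5219 -0.5788 -0.0696] spin -0.0 | at [ 0.1937 -0.5409  0.2104] yaw 0.344 j6 1.461
slide [ 0.5219 -0.5788 -0.0696] spin 0.194 | at [ 0.1937 -0.5409  0.2104] yaw 0.344 j6 1.461
```

>>> step_arm(plan=[{"slide": [0.03,-0.03,-0.05],"spin": -0.18},{"slide": [0.07,-0.07,-0.09],"spin": -0.36},{"slide": [0.545,-0.59,-0.09],"spin": -2.9},{"slide": [0.545,-0.59,-0.09],"spin": -2.9},{"slide": [0.545,-0.59,-0.09],"spin": -2.9},{"slide": [0.545,-0.59,-0.09],"spin": -2.9},{"slide": [0.545,-0.59,-0.09],"spin": -2.9},{"slide": [0.545,-0.59,-0.09],"spin": -2.9},{"slide": [0.545,-0.59,-0.09],"spin": -2.9},{"slide": [0.545,-0.59,-0.09],"spin": -2.9},{"slide": [0.545,-0.59,-0.09],"spin": -2.9},{"slide": [0.545,-0.59,-0.09],"spin": -2.9}])

```text
time: 1.65
ee_pos: [0.4747, 0.1194, 0.3003]
tool_rot: [0.0, 0.275, 0.962, -0.0]
wrist_force: [1.3, -1.3, 0.5]
opening: 0.0852
grasp_force: 0.0
```

```bash
python3 - <<'E'
from h import *
print(get_state()['time']);to((.525,.206,.2),np.pi+.13)
E
```

```text
1.65
slide [0.003  0.1001 0.1003] spin -0.686 | at [0.4747 0.1194 0.3003] yaw 2.585 j6 0.673
```

>>> step_arm(plan=[{"slide": [0.003,0.1,0.1],"spin": -0.69},{"slide": [0.003,0.1,0.1],"spin": -0.69},{"slide": [0.003,0.1,0.1],"spin": -0.69},{"slide": [0.003,0.1,0.1],"spin": -0.69},{"slide": [0.003,0.1,0.1],"spin": -0.69}])

```text
time: 2.28
ee_pos: [0.5247, 0.2036, 0.1997]
tool_rot: [-0.001, -0.063, 0.998, -0.0]
wrist_force: [0.3, 1.1, -1.1]
opening: 0.0853
grasp_force: 0.0
```

```bash
python3 - <<'E'
from h import *
snap('wrist','w2');u=proj('w2',(.5255,.2085,.06));print(u,pose()[1:])
i=cv2.imread('pics/w2.png');x,y=map(int,u)
a=cv2.resize(i,(400,300));b=cv2.resize(i[max(y-75,0):y+75,x-100:x+100],(800,600),interpolation=cv2.INTER_CUBIC)
b[:150,:200]=cv2.resize(i,(200,150))
print(x-100,y-75);cv2.imwrite('pics/c2.png',b)
E
```

```text
[324.16157342 220.47153739] (array([0.52497695, 0.20349619, 0.20014068]), np.float64(-3.016507587647815))
224 145
```

View pics/c2.png

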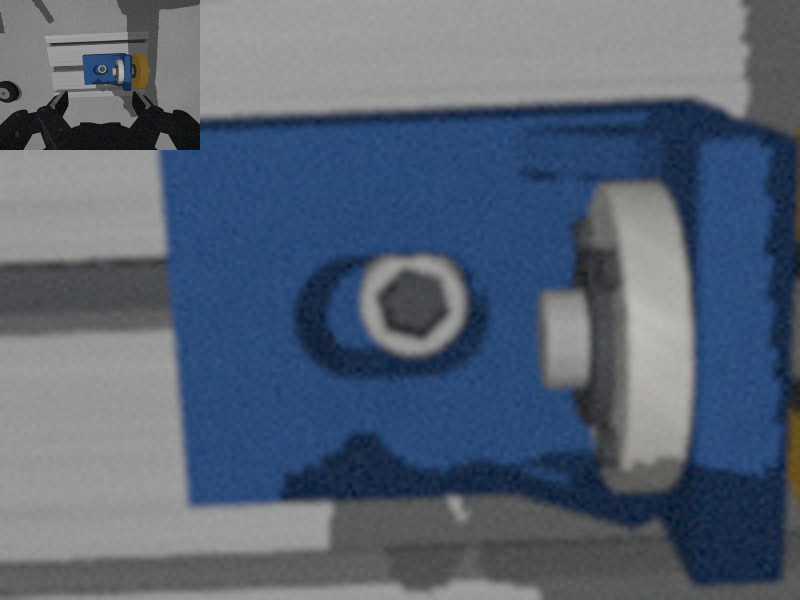

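The head centre is at (327,221) in the wrist picture, with a dark hexagonal socket. I will measure its centre and hex angle by rectifying to the z = 0.06 plane.

```bash
python3 - <<'E'
from h import *
i=cv2.imread('pics/w2.png');f='w2'
# rectified patch: world x-> col, y-> row, 0.1mm/px, centred
c0=np.array([.5255,.2085]);n=300;W=.03
src=np.float32([proj(f,(c0[0]+dx,c0[1]+dy,.06)) for dx,dy in((-W/2,-W/2),(W/2,-W/2),(W/2,W/2),(-W/2,W/2))])
H=cv2.getPerspectiveTransform(src,np.float32([(0,0),(n,0),(n,n),(0,n)]))
p=cv2.warpPerspective(i,H,(n,n),flags=cv2.INTER_CUBIC).astype(int)
cv2.imwrite('pics/p.png',p)
sat=p.max(2)-p.min(2);
head=cv2.GaussianBlur(((p.min(2)>118)&(sat<45)).astype(np.uint8)*255,(9,9),0)>127
cn,_=cv2.findContours(head.astype(np.uint8),cv2.RETR_EXTERNAL,cv2.CHAIN_APPROX_NONE);cn=max(cn,key=cv2.contourArea)
(cx,cy),r=cv2.minEnclosingCircle(cn);print('head',c0+(np.array([cx,cy])-n/2)*1e-4,r*.1)
ic=np.zeros((n,n),np.uint8);cv2.circle(ic,(int(cx),int(cy)),100,1,-1)
dark=((p.max(2)<125)&(ic>0)).astype(np.uint8)
cn,_=cv2.findContours(dark,cv2.RETR_EXTERNAL,cv2.CHAIN_APPROX_NONE);cn=max(cn,key=cv2.contourArea)[:,0]
m=cv2.moments(cn);q=np.array([m['m10'],m['m01']])/m['m00'];print('sock',c0+(q-n/2)*1e-4,m['m00']*.01,'expect',15**2*.866)
d=cn-q;t=np.arctan2(d[:,1],d[:,0]);rr=np.hypot(*d.T)
o=np.argsort(t);ts=np.linspace(-np.pi,np.pi,720,endpoint=False);R=np.interp(ts,t[o],rr[o],period=2*np.pi)
F=np.abs(np.sum(R*np.exp(-6j*ts)));ph=np.angle(np.sum(R*np.exp(-6j*ts)))
print('vertex dirs deg mod60',np.degrees(-ph/6*-1)%60,'amp',2*F/720*.1,'expect ~0.45; flats at', (np.degrees(ph/6)+30)%60)
A=[('w2',(224+x/4,145+y/4)) for x,y in((163,125),(190,505),(690,100),(165,125))]
a=[atz(*k,.072)[:2] for k in A];print(a[0],a[1],np.linalg.norm(a[0]-a[1]),'ped x dir',np.degrees(np.arctan2(*(a[1]-a[0])[::-1])))
E
```

```text
head [0.52508125 0.21071449] 11.887715911865236
sock [0.52536709 0.21087173] 207.955 expect 194.85
vertex dirs deg mod60 37.726027496002686 amp 0.4310056711445312 expect ~0.45; flats at 7.726027496002686
[0.49146058 0.15382507] [0.57537692 0.16680348] 0.08491401976078991 ped x dir 8.791644808907316[ WARN:0@0.022] global loadsave.cpp:1063 imwrite_ Unsupported depth image for selected encoder is fallbacked to CV_8U.
```

Socket at about (0.525, 0.211), with flats at 7.7° (mod 60). That gives v ≈ -5.22 rad, so one turn from j6 ≈ -2.9 covers it without regripping. Next I go above the key.

```bash
python3 - <<'E'
from h import *
to((.416,-.187,.24),-np.pi+.11)
E
```

```text
slide [ 0.1568 -0.3738 -0.0399] spin 0.015 | at [0.525  0.2035 0.2001] yaw -3.017 j6 0.132
```

>>> step_arm(plan=[{"slide": [0.157,-0.374,-0.04],"spin": 0.015},{"slide": [0.157,-0.374,-0.04],"spin": 0.015},{"slide": [0.157,-0.374,-0.04],"spin": 0.015},{"slide": [0.157,-0.374,-0.04],"spin": 0.015},{"slide": [0.157,-0.374,-0.04],"spin": 0.015},{"slide": [0.157,-0.374,-0.04],"spin": 0.015},{"slide": [0.157,-0.374,-0.04],"spin": 0.015},{"slide": [0.157,-0.374,-0.04],"spin": 0.015},{"slide": [0.157,-0.374,-0.04],"spin": 0.015},{"slide": [0.157,-0.374,-0.04],"spin": 0.015}])

```text
time: 3.58
ee_pos: [0.417, -0.1863, 0.2404]
tool_rot: [0.0, -0.057, 0.998, 0.0]
wrist_force: [-0.4, 0.8, 0.4]
opening: 0.0853
grasp_force: 0.0
```

```bash
python3 - <<'E'
from h import *
snap('wrist','w3');u=proj('w3',(.416,-.1875,.157));print(u,pose()[1:])
i=cv2.imread('pics/w3.png');x,y=map(int,u);x=min(max(x,160),480);y=min(max(y,120),360)
b=cv2.resize(i[y-120:y+120,x-160:x+160],(800,600),interpolation=cv2.INTER_CUBIC)
print(x-160,y-120);cv2.imwrite('pics/c3.png',b)
E
```

```text
[316.9817667  233.62356093] (array([ 0.41706597, -0.18628433,  0.2403538 ]), np.float64(-3.0278924435870382))
156 113
```

View pics/c3.png

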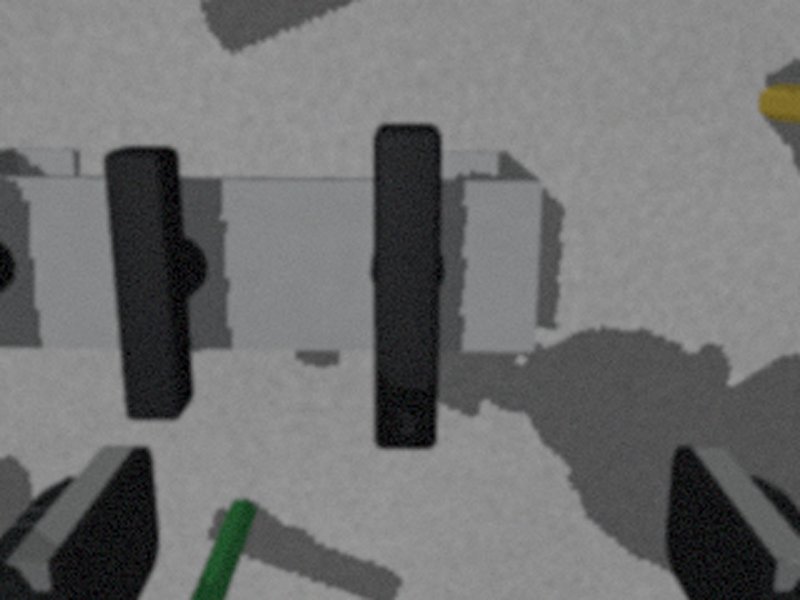

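The big key's bar runs from about (408,127) to (406,447) in the crop, with its flange ends at (372,268) and (443,268). The open fingers straddle it.

```bash
python3 - <<'E'
from h import *
np.set_printoptions(precision=4,suppress=True)
w=lambda x,y:('w3',(156+x/2.5,113+y/2.5))
a=atz(*w(408,128),.157);b=atz(*w(406,447),.157)
print(a,b,np.linalg.norm(a-b),(a+b)/2,'dir',np.degrees(np.arctan2(*(b-a)[1::-1])))
print('flange',atz(*w(407.5,268),.119))
print('rack corners',atz(*w(540,180),.115),atz(*w(536,352),.115))
print(tri(w(406,447),('s1',(270.3,213))),tri(w(408,128),('s1',(261.4,165.1))), tri(w(408,128),w(408,128),('d1',(396,217.6))))
m=(a+b)/2;th=np.arctan2(*(b-a)[1::-1])
to((m[0],m[1],.126),th-np.pi)
E
```

```text
[ 0.3656 -0.1915  0.157 ] [ 0.4625 -0.1813  0.157 ] 0.09741140983793083 [ 0.4141 -0.1864  0.157 ] dir 6.006949021270263
flange [ 0.4142 -0.1864  0.119 ]
rack corners [ 0.3801 -0.1456  0.115 ] [ 0.4402 -0.1378  0.115 ]
(array([ 0.4655, -0.1828,  0.1508]), [np.float64(1.8), np.float64(1.8)]) (array([ 0.3659, -0.1926,  0.1536]), [np.float64(1.1), np.float64(1.1)]) (array([ 0.3649, -0.1917,  0.1579]), [np.float64(0.7), np.float64(0.7), np.float64(1.3)])
slide [0.003  0.0003 0.1144] spin 0.009 | at [ 0.4171 -0.1863  0.2404] yaw -3.028 j6 -0.673
```

>>> step_arm(plan=[{"slide": [0.003,0,0.05],"spin": 0.01},{"slide": [0.003,0,0.09],"spin": 0.01},{"slide": [0.003,0,0.114],"spin": 0.01},{"slide": [0.003,0,0.114],"spin": 0.01}])

```text
time: 4.12
ee_pos: [0.4124, -0.1858, 0.1247]
tool_rot: [-0.002, -0.052, 0.999, 0.001]
wrist_force: [0.1, 0.7, 0.1]
opening: 0.0857
grasp_force: 0.0
```

>>> step_arm(plan=[{"slide": [0,0,0],"spin": 0},{"slide": [0,0,0],"spin": 0},{"slide": [0,0,0],"spin": 0},{"slide": [0,0,0],"spin": 0},{"slide": [0,0,0],"spin": 0},{"slide": [0,0,0],"spin": 0}], grip=1)

```text
time: 4.88
ee_pos: [0.4145, -0.1881, 0.1273]
tool_rot: [0.001, -0.051, 0.999, -0.001]
wrist_force: [-0.6, 0.9, 5.5]
opening: 0.0182
grasp_force: 60.0
```

>>> step_arm(plan=[{"slide": [0,0,-0.02],"spin": 0},{"slide": [0,0,-0.07],"spin": 0},{"slide": [0,0,-0.12],"spin": 0},{"slide": [0,0,-0.16],"spin": 0},{"slide": [0,0,-0.16],"spin": 0}])

```text
time: 5.5
ee_pos: [0.4155, -0.1887, 0.2891]
tool_rot: [0.002, -0.051, 0.999, -0.002]
wrist_force: [-0.3, -0.8, -3.2]
opening: 0.0175
grasp_force: 72.1
```

```bash
python3 - <<'E'
from h import *
s,e,y=pose();print(s['wrist_force'],s['ft_torque'],s['opening'],e,y)
to((.5253,.2108,.285),np.radians(7.7));snap('wrist','w4');snap('side','d4');snap('scene','s4')
i=cv2.imread('pics/w4.png');d=cv2.imread('pics/d4.png');s=cv2.imread('pics/s4.png')
q=proj('d4',e);r=proj('s4',e)
cut=lambda i,q:cv2.resize(i[max(int(q[1])-60,0):int(q[1])+90,int(q[0])-100:int(q[0])+100],(400,300),interpolation=cv2.INTER_CUBIC)
print(q,r)
cv2.imwrite('pics/c4.png',np.vstack([np.hstack([cut(d,q),cut(s,r)]),np.hstack([cv2.resize(i,(400,300)),cv2.resize(i[240:480,160:480],(400,300))])]))
E
```

```text
[-0.30788495 -0.81777719 -3.17558464] [ 0.08886441 -0.02157118  0.06118604] 0.017479674157243715 [ 0.41546841 -0.1887362   0.28906072] -3.039550344395374
slide [-0.15    0.3863  0.0041] spin -3.174 | at [ 0.4155 -0.1887  0.2891] yaw -3.04 j6 -0.668
[378.46879624 157.81589789] [259.01336897 138.25131945]
```

View pics/c4.png

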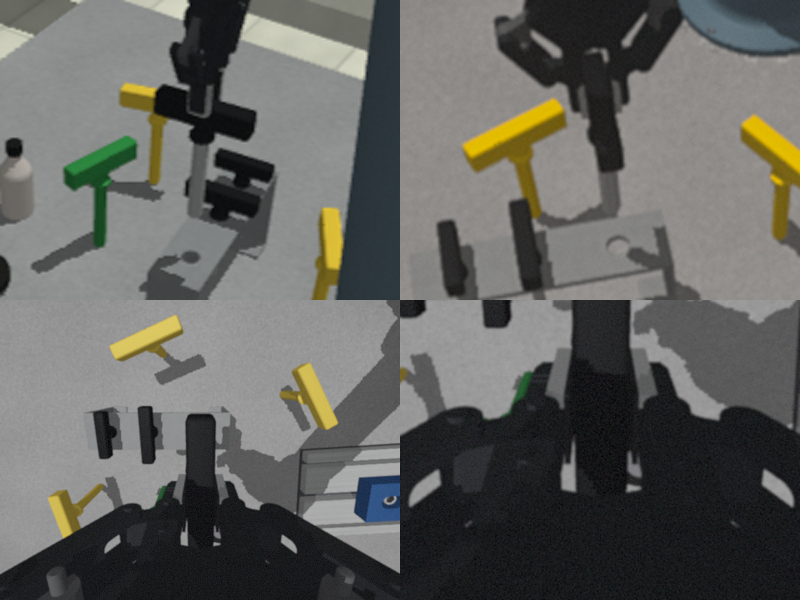

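```bash
python3 - <<'E'
from h import *
np.set_printoptions(precision=4,suppress=True)
print('tip',tri(('d4',(377.3,206)),('s4',(264.5,184.3))))
print('hole',tri(('d4',(373,225.5)),('s4',(267.5,200.5))),atz('d4',(373,225.5),.115),atz('s4',(267.5,200.5),.115))
E
```

```text
tip (array([ 0.4122, -0.1925,  0.164 ]), [np.float64(3.1), np.float64(3.1)])
hole (array([ 0.4138, -0.1894,  0.1115]), [np.float64(0.4), np.float64(0.4)]) [ 0.4119 -0.1864  0.115 ] [ 0.4164 -0.189   0.115 ]
```

>>> step_arm(plan=[{"slide": [-0.15,0.386,0],"spin": -2.2},{"slide": [-0.15,0.386,0],"spin": -2.2},{"slide": [-0.15,0.386,0],"spin": -2.2},{"slide": [-0.15,0.386,0],"spin": -2.2},{"slide": [-0.15,0.386,0],"spin": -2.2},{"slide": [-0.15,0.386,0],"spin": -2.2},{"slide": [-0.15,0.386,0],"spin": -2.2},{"slide": [-0.15,0.386,0],"spin": -2.2},{"slide": [-0.15,0.386,0],"spin": -2.2},{"slide": [-0.15,0.386,0],"spin": -2.2},{"slide": [-0.15,0.386,0],"spin": -2.2},{"slide": [-0.15,0.386,0],"spin": -2.2}])

```text
time: 7.15
ee_pos: [0.5225, 0.2113, 0.2837]
tool_rot: [0.002, 0.914, -0.405, -0.002]
wrist_force: [-0.6, -0.5, -2.1]
opening: 0.0176
grasp_force: 72.1
```

```bash
python3 - <<'E'
from h import *
to((.5253,.2108,.20),np.radians(7.7))
E
```

```text
slide [ 0.0022 -0.0018  0.0837] spin -0.969 | at [0.5225 0.2113 0.2837] yaw -0.835 j6 -2.035
```

>>> step_arm(plan=[{"slide": [0.002,-0.002,0],"spin": -0.97},{"slide": [0.002,-0.002,0.02],"spin": -0.97},{"slide": [0.002,-0.002,0.04],"spin": -0.97},{"slide": [0.002,-0.002,0.06],"spin": -0.97},{"slide": [0.002,-0.002,0.08],"spin": -0.97},{"slide": [0.002,-0.002,0.084],"spin": -0.97},{"slide": [0.002,-0.002,0.084],"spin": -0.97},{"slide": [0.002,-0.002,0.084],"spin": -0.97}])

```text
time: 8.15
ee_pos: [0.5269, 0.2116, 0.203]
tool_rot: [-0.0, 0.998, 0.065, 0.0]
wrist_force: [0.8, -0.4, -1.2]
opening: 0.0172
grasp_force: 72.0
```

```bash
python3 - <<'E'
from h import *
s,e,y=pose();print(s['time'],s['wrist_force'],s['ft_torque'],e,y,s['joint_positions'][5])
snap('side','d5');snap('scene','s5')
d=cv2.imread('pics/d5.png');s=cv2.imread('pics/s5.png')
for f in('d5','s5'):print(proj(f,(.5253,.2108,.09)))
cut=lambda i,x,y:cv2.resize(i[y:y+75,x:x+50],(400,600),interpolation=cv2.INTER_CUBIC)
cv2.imwrite('pics/c5.png',np.hstack([cut(d,190,285),cut(s,470,195)]))
E
```

```text
8.15 [ 0.79697049 -0.43302633 -1.18051476] [ 0.0059558   0.02243845 -0.01558462] [0.5269424  0.21155192 0.20295438] 0.12919950605799085 -3.000683928557615
[209.51295084 332.05627228]
[497.16244914 239.74679448]
```

View pics/c5.png

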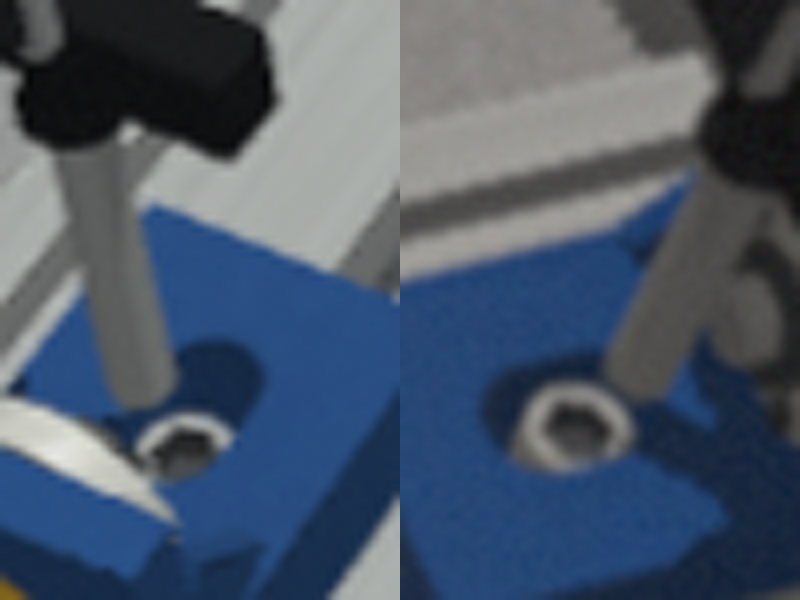

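```bash
python3 - <<'E'
from h import *
np.set_printoptions(precision=4,suppress=True)
d=lambda x,y:('d5',(190+x/8-.45,285+y/8-.45)); s=lambda x,y:('s5',(470+x/8-.45,195+y/8-.45))
t,r=tri(d(143,387),s(240,378));print('tip',t,r)
u,r=tri(d(183,450),s(178,425));print('screw',u,r, 'diff',(t-u)*1000)
for z in(.09,.093):print(z,atz(*d(143,387),z),atz(*s(240,378),z))
g,r=tri(d(94,150),s(338,185));print('shaft top',g,r)   # shaft near flange underside
a,b=proj('d5',t),proj('d5',t+[0,0,.09]);print('side expect dir',b-a,'seen',(94-143)/8,(150-387)/8)
a,b=proj('s5',t),proj('s5',t+[0,0,.09]);print('scene expect',b-a,'seen',(338-240)/8,(185-378)/8)
E
```

```text
tip [0.5286 0.2142 0.0883] [np.float64(0.6), np.float64(0.6)]
screw [0.5252 0.209  0.0604] [np.float64(0.2), np.float64(0.2)] diff [ 3.3637  5.1775 27.92  ]
0.09 [0.5271 0.2144 0.09  ] [0.5298 0.214  0.09  ]
0.093 [0.5252 0.2157 0.093 ] [0.5314 0.2128 0.093 ]
shaft top [0.5288 0.2118 0.1718] [np.float64(1.2), np.float64(1.2)]
side expect dir [ -7.9582 -30.971 ] seen -6.125 -29.625
scene expect [ 14.4337 -26.5285] seen 12.25 -24.125
```

>>> step_arm(plan=[{"slide": [-0.0038,0.0044,0],"spin": 0},{"slide": [-0.0038,0.0044,0.01],"spin": 0},{"slide": [-0.0038,0.0044,0.018],"spin": 0},{"slide": [-0.0038,0.0044,0.018],"spin": 0}])

```text
time: 8.75
ee_pos: [0.5224, 0.2063, 0.183]
tool_rot: [0.0, 0.998, 0.065, -0.001]
wrist_force: [-0.1, 0.4, -2.3]
opening: 0.0174
grasp_force: 72.0
```

```bash
python3 - <<'E'
from h import *
s,e,y=pose();print(s['time'],s['wrist_force'],s['ft_torque'],e,y,s['joint_positions'][5])
snap('side','d6');snap('scene','s6')
d=cv2.imread('pics/d6.png');s=cv2.imread('pics/s6.png')
cut=lambda i,x,y:cv2.resize(i[y:y+75,x:x+50],(400,600),interpolation=cv2.INTER_CUBIC)
cv2.imwrite('pics/c6.png',np.hstack([cut(d,190,285),cut(s,470,195)]))
E
```

```text
8.75 [-0.07987773  0.39498661 -2.27549572] [-0.01144189 -0.02982116 -0.03652796] [0.52240842 0.20631254 0.18303161] 0.13051741960035024 -3.0088867015824916
```

View pics/c6.png

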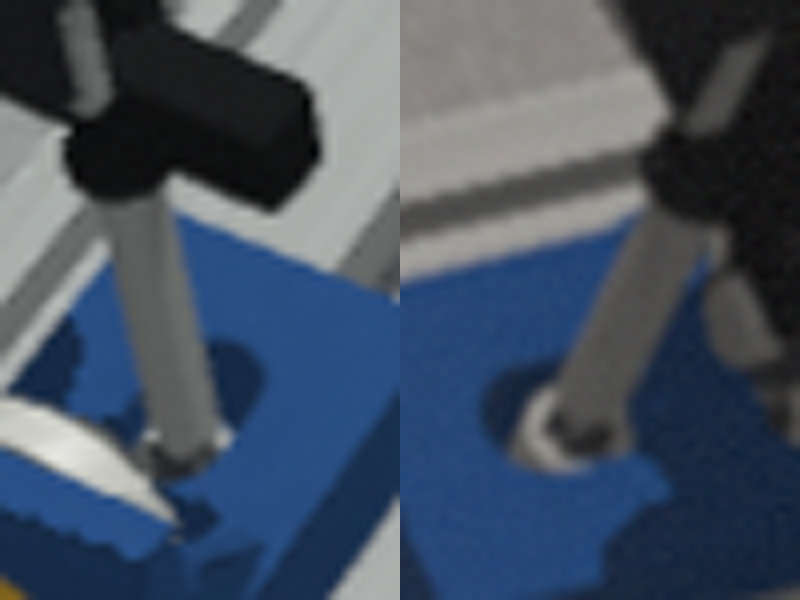

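```bash
python3 - <<'E'
from h import *
np.set_printoptions(precision=4,suppress=True)
d=lambda x,y:('d6',(190+x/8-.45,285+y/8-.45)); s=lambda x,y:('s6',(470+x/8-.45,195+y/8-.45))
t,r=tri(d(187,438),s(193,408));print('tip',t,r)
u=np.array([.5252,.209,.0604])
for z in(.066,.068,.07):print(z,(atz(*d(187,438),z)-u)*1e3,(atz(*s(193,408),z)-u)*1e3)
for f,F in(('d6',(190,285)),('s6',(470,195))):
  for z in(.0604,.068,.15):print(f,z,(proj(f,[u[0],u[1],z])-F+.45)*8)
E
```

```text
tip [0.5237 0.2098 0.0668] [np.float64(1.1), np.float64(1.1)]
0.066 [-1.6705 -0.4032  5.6   ] [-1.2339  2.0712  5.6   ]
0.068 [-2.8734  0.4689  7.6   ] [-0.2171  1.2956  7.6   ]
0.07 [-4.0764  1.341   9.6   ] [0.7997 0.5201 9.6   ]
d6 0.0604 [184.02   449.6992]
d6 0.068 [179.3198 430.8145]
d6 0.15 [125.1263 213.0711]
s6 0.0604 [179.1158 425.3603]
s6 0.068 [187.6243 409.3622]
s6 0.15 [286.5681 223.3247]
```

```bash
python3 - <<'E'
from h import *
np.set_printoptions(precision=4,suppress=True)
from scipy.optimize import least_squares
# shaft edges by intensity: for rows, find neutral-grey band vs surroundings using saturation edges
out={}
for f,F,rows,c0 in(('d6',(190,285),range(312,336),lambda y:190+(140+(y-285-26.6)*8*.209)/8),('s6',(470,195),range(222,242),lambda y:470+(275-(y-195-27.9)*8*.443)/8)):
    i=cv2.imread(f'pics/{f}.png').astype(float); b=cv2.GaussianBlur(i[:,:,0]-i[:,:,2],(1,1),0) # blue-red
    L=[]
    for y in rows:
        xc=c0(y); xs=np.arange(xc-9,xc+9,.1);v=np.interp(xs,np.arange(640),b[y]);k=v<25
        j=90;l=j
        while l>0 and k[l]:l-=1
        r=j
        while r<179 and k[r]:r+=1
        L.append((y,xs[l],xs[r]))
    L=np.array(L);out[f]=L;print(f);print(np.c_[L,L[:,2]-L[:,1],(L[:,1]+L[:,2])/2][::2])
E
```

```text
d6
[[312.     198.5836 211.1836  12.6    204.8836]
 [314.     199.0016 211.4016  12.4    205.2016]
 [316.     199.4196 211.9196  12.5    205.6696]
 [318.     204.0376 212.2376   8.2    208.1376]
 [320.     204.4556 212.7556   8.3    208.6056]
 [322.     204.9736 213.1736   8.2    209.0736]
 [324.     205.4916 213.6916   8.2    209.5916]
 [326.     205.9096 214.1096   8.2    210.0096]
 [328.     206.4276 215.3276   8.9    210.8776]
 [330.     206.8456 215.7456   8.9    211.2956]
 [332.     207.3636 216.1636   8.8    211.7636]
 [334.     207.4816 216.5816   9.1    212.0316]]
s6
[[222.     499.1737 513.6737  14.5    506.4237]
 [224.     498.0877 512.7877  14.7    505.4377]
 [226.     497.1017 511.9017  14.8    504.5017]
 [228.     496.2157 506.3157  10.1    501.2657]
 [230.     495.2297 505.2297  10.     500.2297]
 [232.     494.3437 504.8437  10.5    499.5937]
 [234.     493.5577 503.9577  10.4    498.7577]
 [236.     492.4717 502.8717  10.4    497.6717]
 [238.     491.4857 501.8857  10.4    496.6857]
 [240.     489.5997 500.7997  11.2    495.1997]]
```

```bash
python3 - <<'E'
from h import *
np.set_printoptions(precision=4,suppress=True)
u=np.array([.5252,.209])
# perpendicular offset: horizontal px offset of vertical axis through (x,y) at given row
def col(f,xy,row):
    a,b=proj(f,[*xy,.05]),proj(f,[*xy,.17]);return a[0]+(row-a[1])/(b[1]-a[1])*(b[0]-a[0])
for rd,xd,rs,xs in((326,210.0,234,498.76),(339,213.05,245,493.7)):
    J=np.array([[(col(f,u+e,r)-col(f,u,r))/1e-3 for e in([1e-3,0],[0,1e-3])] for f,r in(('d6',rd),('s6',rs))])
    res=np.array([xd-col('d6',u,rd),xs-col('s6',u,rs)]);print(res,'shift mm',np.linalg.solve(J,res)*1e3)
E
```

```text
[ 1.1217 -0.4765] shift mm [ 35.1485 -27.6778]
[0.9361 0.3139] shift mm [ 62.9039 -47.324 ]
```

>>> step_arm(plan=[{"slide": [0.001,0,0.003],"spin": 0},{"slide": [0.001,0,0.006],"spin": 0},{"slide": [0.001,0,0.008],"spin": 0},{"slide": [0.001,0,0.009],"spin": 0},{"slide": [0.001,0,0.009],"spin": 0}])

```text
time: 9.48
ee_pos: [0.5243, 0.2067, 0.1753]
tool_rot: [0.0, 0.998, 0.065, -0.0]
wrist_force: [-0.4, -0.0, -2.4]
opening: 0.0174
grasp_force: 72.1
```

```bash
cat > st.py <<'E'
from h import *
np.set_printoptions(precision=3,suppress=True)
s,e,y=pose();print(s['time'],'F',s['wrist_force'],'T',s['ft_torque'],e,'yaw',round(y,3),'j6',round(s['joint_positions'][5],3),s['opening'],s['grasp_force'])
E
python3 st.py
```

```text
9.475 F [-0.413 -0.035 -2.409] T [ 0.007  0.051 -0.07 ] [0.524 0.207 0.175] yaw 0.131 j6 -3.009 0.01743806363058308 72.05224871635437
```

>>> step_arm(plan=[{"slide": [0,0,0.001],"spin": 0},{"slide": [0,0,0.002],"spin": 0},{"slide": [0,0,0.003],"spin": 0}])

```text
time: 9.85
ee_pos: [0.5244, 0.2067, 0.1723]
tool_rot: [0.0, 0.998, 0.065, 0.0]
wrist_force: [0.3, -0.3, -0.9]
opening: 0.0177
grasp_force: 72.1
```

```bash
python3 st.py
```

```text
9.85 F [ 0.275 -0.28  -0.924] T [-0.038 -0.029  0.003] [0.524 0.207 0.172] yaw 0.131 j6 -3.009 0.01765619627306829 72.14178442955017
```

>>> step_arm(plan=[{"slide": [0,0,0.001],"spin": 0},{"slide": [0,0,0.002],"spin": 0},{"slide": [0,0,0.002],"spin": 0}])

```text
time: 10.22
ee_pos: [0.5253, 0.2069, 0.1716]
tool_rot: [-0.0, 0.998, 0.065, 0.001]
wrist_force: [-0.2, -0.7, 4.7]
opening: 0.0176
grasp_force: 73.0
```

```bash
python3 st.py
```

```text
10.225 F [-0.152 -0.73   4.682] T [-0.053  0.202 -0.003] [0.525 0.207 0.172] yaw 0.131 j6 -3.009 0.01760553211000975 72.96466112136841
```

Contact at about 7 N. Next I press a little more and feel around in a small circle.

>>> step_arm(plan=[{"slide": [0,0,0.001],"spin": 0},{"slide": [0.001,0,0.0015],"spin": 0},{"slide": [0.0015,0,0.002],"spin": 0},{"slide": [0.001,-0.001,0.002],"spin": 0},{"slide": [0,-0.0015,0.002],"spin": 0},{"slide": [0,-0.0015,0.002],"spin": 0}])

```text
time: 10.98
ee_pos: [0.526, 0.2082, 0.1711]
tool_rot: [0.0, 0.998, 0.065, 0.003]
wrist_force: [-0.9, -1.6, 11.7]
opening: 0.0176
grasp_force: 73.7
```

```bash
python3 st.py
```

```text
10.975 F [-0.915 -1.625 11.689] T [-0.484  0.406 -0.003] [0.526 0.208 0.171] yaw 0.13 j6 -3.006 0.01760077227463097 73.7491250038147
```

The moments put the contact on the -x,-y edge, so I move the tip further towards +y.

>>> step_arm(plan=[{"slide": [0.0005,-0.0005,0],"spin": 0},{"slide": [0.0005,-0.001,0],"spin": 0},{"slide": [0.0005,-0.0015,0],"spin": 0},{"slide": [0.0005,-0.002,0],"spin": 0},{"slide": [0.0005,-0.002,0],"spin": 0}])

```text
time: 11.6
ee_pos: [0.5263, 0.2095, 0.1711]
tool_rot: [0.001, 0.998, 0.065, 0.003]
wrist_force: [-0.9, -2.3, 11.8]
opening: 0.0175
grasp_force: 73.8
```

```bash
python3 st.py
```

```text
11.6 F [-0.862 -2.27  11.817] T [-0.991  0.367 -0.003] [0.526 0.21  0.171] yaw 0.13 j6 -3.003 0.01750713568994583 73.78437280654907
```

>>> step_arm(plan=[{"slide": [0,0.001,0],"spin": 0.04},{"slide": [0,0.001,0],"spin": 0.08},{"slide": [0,0.001,0],"spin": 0.12},{"slide": [0,0.001,0],"spin": 0.12}])

```text
time: 12.1
ee_pos: [0.5245, 0.2087, 0.1683]
tool_rot: [0.001, 1.0, 0.005, -0.0]
wrist_force: [0.5, -1.1, 0.7]
opening: 0.0176
grasp_force: 72.5
```

```bash
python3 st.py
```

```text
12.1 F [ 0.505 -1.093  0.663] T [-0.523  0.061 -0.081] [0.524 0.209 0.168] yaw 0.011 j6 -2.885 0.017551456290291208 72.46915340423584
```

It dropped in. I follow it down.

>>> step_arm(plan=[{"slide": [0,0,0.0015],"spin": 0},{"slide": [0,0,0.003],"spin": 0},{"slide": [0,0,0.004],"spin": 0},{"slide": [0,0,0.004],"spin": 0}])

```text
time: 12.6
ee_pos: [0.5245, 0.2091, 0.1642]
tool_rot: [0.0, 1.0, 0.005, -0.0]
wrist_force: [-0.5, -2.2, 2.1]
opening: 0.0181
grasp_force: 72.5
```

```bash
python3 st.py
```

```text
12.6 F [-0.45  -2.214  2.116] T [-0.798  0.043 -0.058] [0.524 0.209 0.164] yaw 0.011 j6 -2.885 0.018105387386219945 72.5109851360321
```

>>> step_arm(plan=[{"slide": [0,0.001,0.001],"spin": 0},{"slide": [0,0.001,0.002],"spin": 0},{"slide": [0,0.001,0.003],"spin": 0},{"slide": [0,0.001,0.003],"spin": 0}])

```text
time: 13.1
ee_pos: [0.5255, 0.2086, 0.1628]
tool_rot: [-0.0, 1.0, 0.005, 0.001]
wrist_force: [-1.9, -1.5, 7.3]
opening: 0.0172
grasp_force: 73.3
```

```bash
python3 st.py
```

```text
13.1 F [-1.925 -1.507  7.297] T [-0.578  0.393 -0.096] [0.525 0.209 0.163] yaw 0.011 j6 -2.887 0.01722638617282599 73.343825340271
```

Seated: floor contact is at TCP z ≈ 0.163, about 9 mm below the first touch. I ease off 1 mm and start turning clockwise.

>>> step_arm(plan=[{"slide": [-0.0003,0.0003,-0.001],"spin": 0.1},{"slide": [-0.0003,0.0003,-0.001],"spin": 0.2},{"slide": [-0.0003,0.0003,-0.001],"spin": 0.3},{"slide": [-0.0003,0.0003,-0.001],"spin": 0.4},{"slide": [-0.0003,0.0003,-0.001],"spin": 0.5},{"slide": [-0.0003,0.0003,-0.001],"spin": 0.6},{"slide": [-0.0003,0.0003,-0.001],"spin": 0.6}])

```text
time: 13.98
ee_pos: [0.5243, 0.2085, 0.1629]
tool_rot: [-0.001, 0.957, -0.29, 0.0]
wrist_force: [-1.7, -1.1, 5.5]
opening: 0.0175
grasp_force: 73.0
```

```bash
python3 st.py
```

```text
13.975 F [-1.667 -1.1    5.462] T [-0.296  0.394  0.248] [0.524 0.208 0.163] yaw -0.587 j6 -2.289 0.017480853974672576 73.01182866096497
```

Tz = 0.25 N m, the drag torque, so the screw is turning.

>>> step_arm(plan=[{"slide": [-0.0003,0.0003,-0.0005],"spin": 0.12},{"slide": [-0.0003,0.0003,-0.0005],"spin": 0.24},{"slide": [-0.0003,0.0003,-0.0005],"spin": 0.36},{"slide": [-0.0003,0.0003,-0.0005],"spin": 0.48},{"slide": [-0.0003,0.0003,-0.0005],"spin": 0.6},{"slide": [-0.0003,0.0003,-0.0005],"spin": 0.72},{"slide": [-0.0003,0.0003,-0.0005],"spin": 0.84},{"slide": [-0.0003,0.0003,-0.0005],"spin": 0.96},{"slide": [-0.0003,0.0003,-0.0005],"spin": 1.08},{"slide": [-0.0003,0.0003,-0.0005],"spin": 1.2},{"slide": [-0.0003,0.0003,-0.0005],"spin": 1.2}])

```text
time: 15.35
ee_pos: [0.5236, 0.2088, 0.1629]
tool_rot: [0.001, -0.627, 0.779, 0.001]
wrist_force: [-1.0, 1.6, 3.9]
opening: 0.0173
grasp_force: 72.8
```

```bash
python3 st.py
```

```text
15.35 F [-0.998  1.634  3.86 ] T [0.333 0.398 0.219] [0.524 0.209 0.163] yaw -1.786 j6 -1.09 0.017256141354463052 72.75025248527527
```

>>> step_arm(plan=[{"slide": [0,0,0],"spin": 0.12},{"slide": [0,0,0],"spin": 0.24},{"slide": [0,0,0],"spin": 0.36},{"slide": [0,0,0],"spin": 0.48},{"slide": [0,0,0],"spin": 0.6},{"slide": [0,0,0],"spin": 0.72},{"slide": [0,0,0],"spin": 0.84},{"slide": [0,0,0],"spin": 0.96},{"slide": [0,0,0],"spin": 1.08},{"slide": [0,0,0],"spin": 1.2},{"slide": [0,0,0],"spin": 1.2}])

```text
time: 16.73
ee_pos: [0.5242, 0.209, 0.1629]
tool_rot: [0.0, -0.078, 0.997, 0.001]
wrist_force: [0.8, 3.6, 1.2]
opening: 0.0176
grasp_force: 72.5
```

```bash
python3 st.py
```

```text
16.725 F [0.775 3.63  1.225] T [ 0.922 -0.006  0.172] [0.524 0.209 0.163] yaw -2.985 j6 0.109 0.017596844946032666 72.5477385520935
```

>>> step_arm(plan=[{"slide": [0,0.0004,0],"spin": 0.12},{"slide": [0,0.0008,0],"spin": 0.24},{"slide": [0,0.0008,0],"spin": 0.36},{"slide": [0,0.0008,0],"spin": 0.48},{"slide": [0,0.0008,0],"spin": 0.6},{"slide": [0,0.0008,0],"spin": 0.72},{"slide": [0,0.0008,0],"spin": 0.84},{"slide": [0,0.0008,0],"spin": 0.96},{"slide": [0,0.0008,0],"spin": 1.08},{"slide": [0,0.0008,0],"spin": 1.2},{"slide": [0,0.0008,0],"spin": 1.2}])

```text
time: 18.1
ee_pos: [0.5247, 0.2088, 0.163]
tool_rot: [0.001, 0.498, 0.867, 0.001]
wrist_force: [2.8, 1.7, 0.9]
opening: 0.0176
grasp_force: 72.4
```

```bash
python3 st.py
```

```text
18.1 F [2.832 1.687 0.889] T [ 0.439 -0.702  0.217] [0.525 0.209 0.163] yaw 2.098 j6 1.31 0.017560591061962103 72.36587762832642
```

>>> step_arm(plan=[{"slide": [0,0.0006,0],"spin": 0.12},{"slide": [0,0.0006,0],"spin": 0.24},{"slide": [0,0.0006,0],"spin": 0.36},{"slide": [0,0.0006,0],"spin": 0.48},{"slide": [0,0.0006,0],"spin": 0.6},{"slide": [0,0.0006,0],"spin": 0.7},{"slide": [0,0.0006,0],"spin": 0.78},{"slide": [0,0.0006,0],"spin": 0.78}])

```text
time: 19.1
ee_pos: [0.5247, 0.2085, 0.1629]
tool_rot: [0.001, 0.791, 0.612, 0.0]
wrist_force: [1.3, -0.9, 0.7]
opening: 0.0171
grasp_force: 72.5
```

```bash
python3 st.py
```

```text
19.1 F [ 1.305 -0.864  0.722] T [-0.054 -0.6    0.133] [0.525 0.209 0.163] yaw 1.318 j6 2.091 0.017142853153537 72.46312379837036
```

Tz is still at drag level. From here I take small steps.

>>> step_arm(plan=[{"slide": [0,0,0],"spin": 0.04},{"slide": [0,0,0],"spin": 0.08},{"slide": [0,0,0],"spin": 0.12},{"slide": [0,0,0],"spin": 0.12}])

```text
time: 19.6
ee_pos: [0.5246, 0.2086, 0.1629]
tool_rot: [0.001, 0.826, 0.563, 0.0]
wrist_force: [1.9, -0.0, 1.6]
opening: 0.0174
grasp_force: 72.5
```

```bash
python3 st.py
```

```text
19.6 F [ 1.935 -0.     1.648] T [-0.108 -0.618  0.164] [0.525 0.209 0.163] yaw 1.197 j6 2.211 0.017380026181139346 72.48000025749207
```

>>> step_arm(plan=[{"slide": [0,0,0],"spin": 0.03},{"slide": [0,0,0],"spin": 0.06},{"slide": [0,0,0],"spin": 0.08},{"slide": [0,0,0],"spin": 0.08}])

```text
time: 20.1
ee_pos: [0.5244, 0.2089, 0.1629]
tool_rot: [0.0, 0.849, 0.529, 0.0]
wrist_force: [1.8, -0.5, 1.8]
opening: 0.0176
grasp_force: 72.5
```

```bash
python3 st.py
```

```text
20.1 F [ 1.801 -0.483  1.841] T [-0.311 -0.746  0.222] [0.524 0.209 0.163] yaw 1.114 j6 2.295 0.01761700821465453 72.51462578773499
```

>>> step_arm(plan=[{"slide": [0,0,0],"spin": 0.03},{"slide": [0,0,0],"spin": 0.06},{"slide": [0,0,0],"spin": 0.06}])

```text
time: 20.48
ee_pos: [0.5243, 0.2089, 0.1629]
tool_rot: [0.0, 0.864, 0.503, -0.0]
wrist_force: [1.6, -1.9, 0.4]
opening: 0.0176
grasp_force: 72.6
```

```bash
python3 st.py; python3 st.py
```

```text
20.475 F [ 1.649 -1.909  0.429] T [-0.407 -0.732  0.207] [0.524 0.209 0.163] yaw 1.053 j6 2.355 0.017592318487611468 72.556711435318
20.475 F [ 1.649 -1.909  0.429] T [-0.407 -0.732  0.207] [0.524 0.209 0.163] yaw 1.053 j6 2.355 0.017592318487611468 72.556711435318
```

>>> step_arm(plan=[{"slide": [0,0,0],"spin": 0.03},{"slide": [0,0,0],"spin": 0.06},{"slide": [0,0,0],"spin": 0.06}])

```text
time: 20.85
ee_pos: [0.5243, 0.2089, 0.1629]
tool_rot: [0.0, 0.879, 0.477, 0.0]
wrist_force: [1.2, -1.1, 0.8]
opening: 0.0173
grasp_force: 72.6
```

```bash
python3 st.py
```

```text
20.85 F [ 1.165 -1.105  0.82 ] T [-0.404 -0.736  0.144] [0.524 0.209 0.163] yaw 0.993 j6 2.415 0.01726580264844946 72.60263442993164
```

>>> step_arm(plan=[{"slide": [0,0,0],"spin": 0.03},{"slide": [0,0,0],"spin": 0.06},{"slide": [0,0,0],"spin": 0.06}])

```text
time: 21.22
ee_pos: [0.5242, 0.2089, 0.1629]
tool_rot: [0.0, 0.893, 0.45, -0.0]
wrist_force: [2.3, -0.5, 2.5]
opening: 0.0174
grasp_force: 72.6
```

```bash
python3 st.py
```

```text
21.225 F [ 2.294 -0.534  2.539] T [-0.472 -0.708  0.171] [0.524 0.209 0.163] yaw 0.933 j6 2.475 0.017432809225847837 72.62455344200134
```

>>> step_arm(plan=[{"slide": [0,0,0],"spin": 0.03},{"slide": [0,0,0],"spin": 0.06},{"slide": [0,0,0],"spin": 0.06}])

```text
time: 21.6
ee_pos: [0.5242, 0.2089, 0.1629]
tool_rot: [0.0, 0.906, 0.423, -0.0]
wrist_force: [2.3, -1.4, 2.6]
opening: 0.0176
grasp_force: 72.6
```

```bash
python3 st.py
```

```text
21.6 F [ 2.252 -1.419  2.565] T [-0.496 -0.665  0.136] [0.524 0.209 0.163] yaw 0.873 j6 2.535 0.017587684446133386 72.63197779655457
```

The torque is still low past the expected stop, so I look for slip between key and gripper.

```bash
python3 - <<'E'
from h import *
snap('wrist','w7');snap('side','d7');snap('scene','s7')
w=cv2.imread('pics/w7.png');d=cv2.imread('pics/d7.png');s=cv2.imread('pics/s7.png')
cut=lambda i,x,y,W,H:cv2.resize(i[y:y+H,x:x+W],(400,300),interpolation=cv2.INTER_CUBIC)
cv2.imwrite('pics/c7.png',np.vstack([np.hstack([cut(w,160,240,320,240),cut(w,0,0,640,480)]),np.hstack([cut(d,160,270,100,75),cut(s,450,190,100,75)])]))
E
```

```text
(no output)
```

View pics/c7.png

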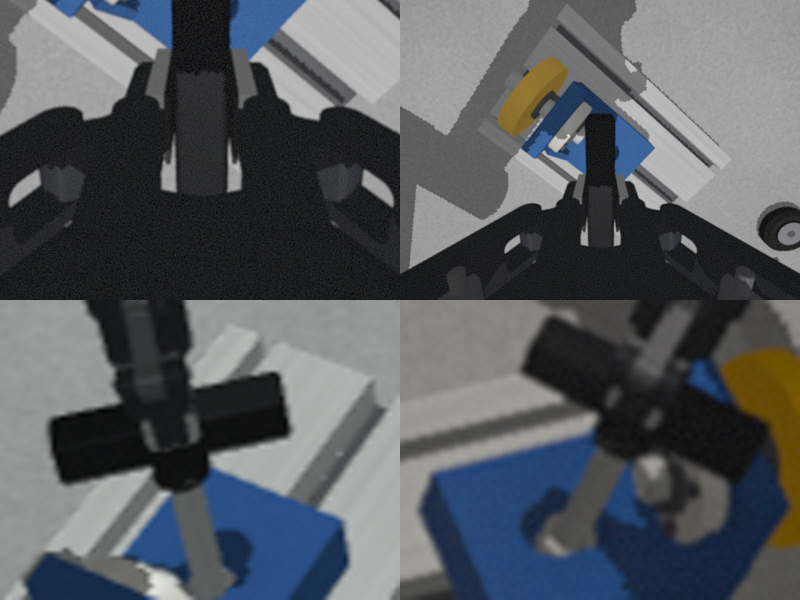

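The key is gripped squarely (bar vertical between the pads in the wrist picture) and its shaft is in the socket. The error was mine: I flipped the sign of the hex phase, so the socket flats were at -7.7° and v was about -5.99. About 0.8 rad is still to go. j6 cannot turn that far, so I let go, turn back half a turn and regrip.

>>> step_arm(plan=[{"slide": [0,0,0],"spin": -0.05},{"slide": [0,0,0],"spin": -0.05}])

```text
time: 22.0
ee_pos: [0.5243, 0.209, 0.1629]
tool_rot: [0.0, 0.895, 0.445, 0.0]
wrist_force: [1.8, -1.9, 2.2]
opening: 0.0176
grasp_force: 72.7
```

>>> step_arm(plan=[{"slide": [0,0,0],"spin": 0},{"slide": [0,0,0],"spin": 0},{"slide": [0,0,0],"spin": 0},{"slide": [0,0,0],"spin": 0},{"slide": [0,0,-0.02],"spin": 0},{"slide": [0,0,-0.05],"spin": 0},{"slide": [0,0,-0.055],"spin": 0},{"slide": [0,0,-0.055],"spin": -0.18},{"slide": [0,0,-0.055],"spin": -0.36},{"slide": [0,0,-0.055],"spin": -0.54},{"slide": [0,0,-0.055],"spin": -0.72},{"slide": [0,0,-0.055],"spin": -0.9}], grip=-1)

```text
time: 23.5
ee_pos: [0.5237, 0.2089, 0.2167]
tool_rot: [-0.0, 0.61, 0.792, -0.001]
wrist_force: [-0.7, 0.5, -0.4]
opening: 0.0854
grasp_force: 0.0
```

>>> step_arm(plan=[{"slide": [0,0,0],"spin": -0.18},{"slide": [0,0,0],"spin": -0.36},{"slide": [0,0,0],"spin": -0.54},{"slide": [0,0,0],"spin": -0.72},{"slide": [0,0,0],"spin": -0.9},{"slide": [0,0,0],"spin": -1.08},{"slide": [0,0,0],"spin": -1.26},{"slide": [0,0,0],"spin": -1.44},{"slide": [0,0,0],"spin": -1.62},{"slide": [0,0,0],"spin": -1.8},{"slide": [0,0,0],"spin": -1.98},{"slide": [0,0,0],"spin": -2.16}])

```text
time: 25.0
ee_pos: [0.5237, 0.2089, 0.2167]
tool_rot: [-0.001, -0.411, 0.911, 0.0]
wrist_force: [-0.5, -0.3, -0.0]
opening: 0.0852
grasp_force: 0.0
```

```bash
python3 - <<'E'
from h import *
snap('wrist','w8');snap('side','d8');print(get_state()['time'])
to((.5243,.2089,.1635),.923+np.pi)
w=cv2.imread('pics/w8.png');d=cv2.imread('pics/d8.png')
cv2.imwrite('pics/c8.png',np.hstack([cv2.resize(w[100:340,120:440],(400,300)),cv2.resize(d[270:345,160:260],(400,300),interpolation=cv2.INTER_CUBIC)]))
# bar top at z=.191: centre pixel and outline
print(proj('w8',(.5253,.2088,.19)))
g=cv2.cvtColor(w,cv2.COLOR_BGR2GRAY)
E
```

```text
25.1
slide [-0.0004 -0.0004  0.0533] spin -6.364 | at [0.5238 0.2089 0.2168] yaw -2.3 j6 -0.575
[318.10876865 260.90509872]
```

View pics/c8.png

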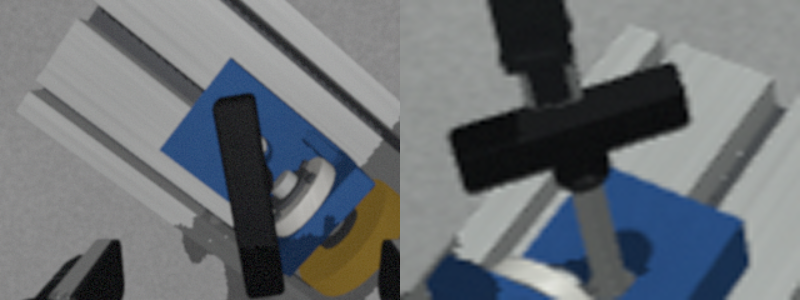

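The key stands by itself in the screw; its bar runs from crop (235,97) to (262,295). I work out the bar's yaw from that.

```bash
python3 - <<'E'
from h import *
P=lambda x,y:('w8',(120+x*.8,100+y*.8))
a=atz(*P(235,97),.191);b=atz(*P(263,293),.191);th=np.arctan2(*(a-b)[1::-1]);m=(a+b)/2
print(a,b,np.linalg.norm(a-b),m,'yaw',th)
to((m[0],m[1],.1635),th)
E
```

```text
[0.4973772  0.16905212 0.191     ] [0.5512845 0.249555  0.191    ] 0.09688504605019084 [0.52433085 0.20930356 0.191     ] yaw -2.1608489940779894
slide [-0.0007 -0.0001  0.0533] spin -0.139 | at [0.5238 0.2089 0.2168] yaw -2.3 j6 -0.575
```

>>> step_arm(plan=[{"slide": [0,0,0],"spin": -0.12},{"slide": [0,0,0.03],"spin": -0.12},{"slide": [0,0,0.053],"spin": -0.12},{"slide": [0,0,0.053],"spin": -0.12}])

```text
time: 25.6
ee_pos: [0.5222, 0.2084, 0.1625]
tool_rot: [-0.003, -0.462, 0.887, 0.001]
wrist_force: [0.2, 0.7, 0.2]
opening: 0.0854
grasp_force: 0.0
```

>>> step_arm(plan=[{"slide": [0,0,0],"spin": 0},{"slide": [0,0,0],"spin": 0},{"slide": [0,0,0],"spin": 0},{"slide": [0,0,0],"spin": 0},{"slide": [0,0,0],"spin": 0},{"slide": [0,0,0],"spin": 0}], grip=1)

```text
time: 26.35
ee_pos: [0.5249, 0.2092, 0.1658]
tool_rot: [0.001, -0.463, 0.886, -0.0]
wrist_force: [-0.6, -0.7, 5.1]
opening: 0.0177
grasp_force: 58.6
```

```bash
python3 st.py
```

```text
26.35 F [-0.58  -0.686  5.064] T [ 0.021  0.126 -0.013] [0.525 0.209 0.166] yaw -2.179 j6 -0.695 0.017736362444130245 58.60436975955963
```

>>> step_arm(plan=[{"slide": [0,0,0],"spin": 0.1},{"slide": [0,0,0],"spin": 0.2},{"slide": [0,0,0],"spin": 0.3},{"slide": [0,0,0],"spin": 0.4},{"slide": [0,0,0],"spin": 0.5},{"slide": [0,0,0],"spin": 0.6},{"slide": [0,0,0],"spin": 0.7},{"slide": [0,0,0],"spin": 0.7}])

```text
time: 27.35
ee_pos: [0.5249, 0.2092, 0.1658]
tool_rot: [0.001, -0.131, 0.991, 0.0]
wrist_force: [0.3, 0.5, 4.6]
opening: 0.0175
grasp_force: 58.8
```

```bash
python3 st.py
```

```text
27.35 F [0.313 0.517 4.569] T [-0.002  0.09   0.259] [0.525 0.209 0.166] yaw -2.879 j6 0.005 0.017539696352520135 58.7645423412323
```

>>> step_arm(plan=[{"slide": [0,0,0],"spin": 0.04},{"slide": [0,0,0],"spin": 0.08},{"slide": [0,0,0],"spin": 0.12},{"slide": [0,0,0],"spin": 0.12}])

```text
time: 27.85
ee_pos: [0.5249, 0.2092, 0.1658]
tool_rot: [0.001, -0.071, 0.997, 0.0]
wrist_force: [-0.3, 0.0, 5.5]
opening: 0.0176
grasp_force: 58.8
```

```bash
python3 st.py
```

```text
27.85 F [-0.253  0.005  5.511] T [0.047 0.099 0.167] [0.525 0.209 0.166] yaw -2.999 j6 0.124 0.017576118764192374 58.76537203788757
```

Equivalent yaw is now -6.14, with the stop expected near -6.2. I take 0.04 steps.

>>> step_arm(plan=[{"slide": [0,0,0],"spin": 0.03},{"slide": [0,0,0],"spin": 0.06},{"slide": [0,0,0],"spin": 0.06}])

```text
time: 28.22
ee_pos: [0.5249, 0.2092, 0.1658]
tool_rot: [0.001, -0.041, 0.999, 0.0]
wrist_force: [-0.1, 0.2, 5.9]
opening: 0.0177
grasp_force: 58.7
```

```bash
python3 st.py
```

```text
28.225 F [-0.081  0.159  5.922] T [-0.001  0.107  0.16 ] [0.525 0.209 0.166] yaw -3.059 j6 0.184 0.017692511124339352 58.74760687351227
```

>>> step_arm(plan=[{"slide": [0,0,0],"spin": 0.02},{"slide": [0,0,0],"spin": 0.04},{"slide": [0,0,0],"spin": 0.04}])

```text
time: 28.6
ee_pos: [0.5249, 0.2092, 0.1658]
tool_rot: [0.001, -0.021, 1.0, 0.0]
wrist_force: [-0.9, -0.3, 6.0]
opening: 0.0177
grasp_force: 58.8
```

```bash
python3 st.py
```

```text
28.6 F [-0.861 -0.254  6.028] T [0.005 0.134 0.22 ] [0.525 0.209 0.166] yaw -3.099 j6 0.224 0.017726689017579674 58.76484990119934
```

>>> step_arm(plan=[{"slide": [0,0,0],"spin": 0.02},{"slide": [0,0,0],"spin": 0.04},{"slide": [0,0,0],"spin": 0.04}])

```text
time: 28.98
ee_pos: [0.5249, 0.2092, 0.1658]
tool_rot: [0.001, -0.001, 1.0, 0.0]
wrist_force: [-0.2, -0.4, 5.8]
opening: 0.0178
grasp_force: 58.8
```

```bash
python3 st.py
```

```text
28.975 F [-0.23  -0.353  5.764] T [-0.028  0.096  0.221] [0.525 0.209 0.166] yaw -3.139 j6 0.264 0.017773310310443356 58.766090869903564
```

>>> step_arm(plan=[{"slide": [0,0,0],"spin": 0.02},{"slide": [0,0,0],"spin": 0.04},{"slide": [0,0,0],"spin": 0.04}])

```text
time: 29.35
ee_pos: [0.5249, 0.2092, 0.1658]
tool_rot: [0.001, 0.019, 1.0, 0.0]
wrist_force: [0.4, -0.0, 5.1]
opening: 0.0173
grasp_force: 58.7
```

```bash
python3 st.py
```

```text
29.35 F [ 0.415 -0.023  5.103] T [0.039 0.103 0.159] [0.525 0.209 0.166] yaw 3.104 j6 0.304 0.01728796682701883 58.7487655878067
```

>>> step_arm(plan=[{"slide": [0,0,0],"spin": 0.02},{"slide": [0,0,0],"spin": 0.04},{"slide": [0,0,0],"spin": 0.04}])

```text
time: 29.72
ee_pos: [0.5249, 0.2092, 0.1658]
tool_rot: [0.001, 0.039, 0.999, 0.0]
wrist_force: [-0.2, -0.6, 5.4]
opening: 0.0176
grasp_force: 58.8
```

```bash
python3 st.py
```

```text
29.725 F [-0.224 -0.627  5.382] T [-0.039  0.082  0.216] [0.525 0.209 0.166] yaw 3.064 j6 0.344 0.017599298346747387 58.76564919948578
```

>>> step_arm(plan=[{"slide": [0,0,0],"spin": 0.02},{"slide": [0,0,0],"spin": 0.04},{"slide": [0,0,0],"spin": 0.04}])

```text
time: 30.1
ee_pos: [0.5249, 0.2091, 0.1658]
tool_rot: [0.001, 0.059, 0.998, 0.0]
wrist_force: [-0.3, -0.5, 5.3]
opening: 0.0173
grasp_force: 58.8
```

```bash
python3 st.py
```

```text
30.1 F [-0.254 -0.483  5.337] T [-0.046  0.015  0.269] [0.525 0.209 0.166] yaw 3.024 j6 0.384 0.0173365706833897 58.836357839427365
```

>>> step_arm(plan=[{"slide": [0,0,0],"spin": 0.02},{"slide": [0,0,0],"spin": 0.04},{"slide": [0,0,0],"spin": 0.04}])

```text
time: 30.48
ee_pos: [0.5249, 0.2092, 0.1658]
tool_rot: [0.001, 0.078, 0.997, 0.0]
wrist_force: [0.2, -0.3, 5.7]
opening: 0.0177
grasp_force: 58.9
```

```bash
python3 st.py
```

```text
30.475 F [ 0.213 -0.276  5.703] T [-0.016  0.101  0.282] [0.525 0.209 0.166] yaw 2.985 j6 0.424 0.017689803221219512 58.93344650314248
```

Torque and grip force begin to rise.

>>> step_arm(plan=[{"slide": [0,0,0],"spin": 0.02},{"slide": [0,0,0],"spin": 0.04},{"slide": [0,0,0],"spin": 0.04}])

```text
time: 30.85
ee_pos: [0.5249, 0.2092, 0.1658]
tool_rot: [0.001, 0.098, 0.995, 0.0]
wrist_force: [0.3, -0.7, 6.8]
opening: 0.0176
grasp_force: 59.0
```

```bash
python3 st.py
```

```text
30.85 F [ 0.345 -0.714  6.842] T [-0.048  0.1    0.326] [0.525 0.209 0.166] yaw 2.945 j6 0.464 0.017644395693310774 59.023306295857765
```

>>> step_arm(plan=[{"slide": [0,0,0],"spin": 0.02},{"slide": [0,0,0],"spin": 0.03},{"slide": [0,0,0],"spin": 0.03}])

```text
time: 31.22
ee_pos: [0.5249, 0.2092, 0.1658]
tool_rot: [0.001, 0.113, 0.994, 0.0]
wrist_force: [-0.7, -0.6, 4.8]
opening: 0.0176
grasp_force: 59.1
```

```bash
python3 st.py
```

```text
31.225 F [-0.743 -0.612  4.846] T [-0.018  0.058  0.486] [0.525 0.209 0.166] yaw 2.915 j6 0.494 0.01762605059102985 59.12548836087808
```

>>> step_arm(plan=[{"slide": [0,0,0],"spin": 0}])

```text
time: 31.35
ee_pos: [0.5248, 0.2092, 0.1658]
tool_rot: [0.001, 0.113, 0.994, 0.0]
wrist_force: [0.2, -0.1, 4.7]
opening: 0.0175
grasp_force: 59.1
```

```bash
python3 st.py
```

```text
31.35 F [ 0.213 -0.121  4.683] T [-0.01   0.127  0.495] [0.525 0.209 0.166] yaw 2.915 j6 0.494 0.017487964691560755 59.139226680854335
```

Torque is 0.49 N m, so the screw is tight. I ease back within the play, lift the key straight out and carry it to the rack.

>>> step_arm(plan=[{"slide": [0,0,0],"spin": -0.05},{"slide": [0,0,0],"spin": -0.12},{"slide": [0,0,0],"spin": -0.17},{"slide": [0,0,-0.005],"spin": -0.17},{"slide": [0,0,-0.02],"spin": -0.17},{"slide": [0,0,-0.06],"spin": -0.17},{"slide": [0,0,-0.11],"spin": -0.17},{"slide": [0,0,-0.13],"spin": -0.17},{"slide": [0,0,-0.13],"spin": -0.17}])

```text
time: 32.48
ee_pos: [0.5258, 0.2093, 0.2981]
tool_rot: [0.003, 0.029, 1.0, 0.001]
wrist_force: [1.3, -0.2, -2.5]
opening: 0.0174
grasp_force: 60.0
```

```bash
python3 st.py; python3 -c "
from h import *
to((.4143,-.1875,.296),3.25-2*np.pi if pose()[2]<0 else 3.25)"
```

```text
32.475 F [ 1.346 -0.155 -2.55 ] T [-0.006  0.081 -0.002] [0.526 0.209 0.298] yaw 3.083 j6 0.325 0.01738986937949111 60.02310276031494
slide [ 0.0881 -0.4026  0.0021] spin -0.167 | at [0.5258 0.2093 0.2981] yaw 3.083 j6 0.325
```

>>> step_arm(plan=[{"slide": [0.088,-0.4025,0],"spin": -0.167},{"slide": [0.088,-0.4025,0],"spin": -0.167},{"slide": [0.088,-0.4025,0],"spin": -0.167},{"slide": [0.088,-0.4025,0],"spin": -0.167},{"slide": [0.088,-0.4025,0],"spin": -0.167},{"slide": [0.088,-0.4025,0],"spin": -0.167},{"slide": [0.088,-0.4025,0],"spin": -0.167},{"slide": [0.088,-0.4025,0],"spin": -0.167},{"slide": [0.088,-0.4025,0],"spin": -0.167},{"slide": [0.088,-0.4025,0],"spin": -0.167},{"slide": [0.088,-0.4025,0],"spin": -0.167}])

```text
time: 33.85
ee_pos: [0.4134, -0.1868, 0.2948]
tool_rot: [-0.0, -0.055, 0.998, 0.0]
wrist_force: [0.1, -0.4, -2.0]
opening: 0.0177
grasp_force: 60.1
```

```bash
python3 - <<'E'
from h import *
np.set_printoptions(precision=4,suppress=True)
s,e,y=pose();print(s['time'],s['wrist_force']);to((.4143,-.1875,.26),-3.03)
# same method as on screw: shaft column in scene/side vs vertical axis through the hole
snap('scene','s9');snap('side','d9')
def col(f,xy,row):
    a,b=proj(f,[*xy,.16]),proj(f,[*xy,.28]);return a[0]+(row-a[1])/(b[1]-a[1])*(b[0]-a[0])
for f in('s9','d9'):
    g=cv2.cvtColor(cv2.imread(f'pics/{f}.png'),cv2.COLOR_BGR2GRAY).astype(int)
    for z in(.19,.21,.23,.25):
        u=proj(f,(.4143,-.1875,z));r=int(round(u[1]));x=int(round(col(f,(.4143,-.1875),r)))
        print(f,r,round(col(f,(.4143,-.1875),r),1),g[r,x-11:x+12])
E
```

```text
33.85 [ 0.0803 -0.3922 -2.0388]
slide [-0.0009 -0.0008  0.0348] spin -0.001 | at [ 0.4134 -0.1868  0.2948] yaw -3.031 j6 -0.676
s9 175 264.9 [146 148 146 147 145 146 134 106  88  88  88  85  85  85  81  85 107 136
 144 147 145 143 144]
s9 168 263.9 [148 147 144 142 146 148 135 107  88  88  87  88  85  87  81  83 105 136
 145 143 145 146 149]
s9 161 263.0 [143 148 147 149 148 145 133 101  65  46  44  47  52  59  63  62  79 122
 141 148 148 147 147]
s9 153 261.9 [144 143 143 143 147 143 117  69  37  32  35  31  33  32  31  32  33  33
  31  30  49  98 139]
d9 198 374.9 [142 141 140 142 141 142 141 122  90  83  85  88  89  90  97 104  90  57
  44  34  18  13  15]
d9 190 375.6 [142 142 142 141 140 100  24  63  83  84  86  88  89  92  89  61  25  26
  26  25  27  25  26]
d9 183 376.3 [137 137 137 137 138 139 140 127  98  82  84  88  89  88  93 111 133 142
 141 142 141 141 137]
d9 175 377.1 [140 140 140 141 142 142 144 124  90  81  84  89  89  89  87 111 139 142
 127  79  14  16  19]
```

The shaft lines up with the hole to within 1 mm in both views. I descend.

>>> step_arm(plan=[{"slide": [-0.0005,-0.0005,0.03],"spin": 0},{"slide": [-0.0005,-0.0005,0.06],"spin": 0},{"slide": [-0.0005,-0.0005,0.066],"spin": 0},{"slide": [-0.0005,-0.0005,0.072],"spin": 0},{"slide": [-0.0005,-0.0005,0.072],"spin": 0}])

```text
time: 34.58
ee_pos: [0.414, -0.1883, 0.2235]
tool_rot: [0.0, -0.055, 0.999, -0.0]
wrist_force: [0.4, -0.2, -2.2]
opening: 0.0174
grasp_force: 60.1
```

```bash
python3 st.py
```

```text
34.575 F [ 0.434 -0.155 -2.181] T [0.022 0.004 0.006] [ 0.414 -0.188  0.223] yaw -3.032 j6 -0.676 0.017368560673606766 60.06309986114502
```

>>> step_arm(plan=[{"slide": [0,0,0.005],"spin": 0},{"slide": [0,0,0.01],"spin": 0},{"slide": [0,0,0.02],"spin": 0},{"slide": [0,0,0.02],"spin": 0}])

```text
time: 35.08
ee_pos: [0.4129, -0.1877, 0.2018]
tool_rot: [-0.001, -0.055, 0.999, 0.001]
wrist_force: [0.2, -0.4, -2.4]
opening: 0.0174
grasp_force: 60.1
```

```bash
python3 st.py
```

```text
35.075 F [ 0.181 -0.373 -2.38 ] T [-0.008 -0.021  0.015] [ 0.413 -0.188  0.202] yaw -3.032 j6 -0.676 0.017358581928295605 60.060017108917236
```

It is in the hole with free motion. I go on down to just above home.

>>> step_arm(plan=[{"slide": [0.0,0,0.02],"spin": 0},{"slide": [0.0,0,0.04],"spin": 0},{"slide": [0.0,0,0.06],"spin": 0},{"slide": [0.0,0,0.066],"spin": 0},{"slide": [0.0,0,0.068],"spin": 0},{"slide": [0.0,0,0.068],"spin": 0}])

```text
time: 35.83
ee_pos: [0.4142, -0.1886, 0.1355]
tool_rot: [0.0, -0.055, 0.999, -0.0]
wrist_force: [0.3, -0.1, -2.8]
opening: 0.017
grasp_force: 60.1
```

```bash
python3 st.py
```

```text
35.825 F [ 0.283 -0.132 -2.843] T [-0.001  0.043 -0.031] [ 0.414 -0.189  0.136] yaw -3.032 j6 -0.676 0.01697761419616953 60.05418062210083
```

>>> step_arm(plan=[{"slide": [0,0,0.001],"spin": 0},{"slide": [0,0,0.002],"spin": 0},{"slide": [0,0,0.003],"spin": 0},{"slide": [0,0,0.004],"spin": 0}])

```text
time: 36.33
ee_pos: [0.414, -0.1884, 0.1319]
tool_rot: [0.0, -0.055, 0.999, -0.0]
wrist_force: [-3.7, 1.7, 11.2]
opening: 0.0176
grasp_force: 61.6
```

```bash
python3 st.py
```

```text
36.325 F [-3.654  1.674 11.163] T [0.449 0.679 0.028] [ 0.414 -0.188  0.132] yaw -3.032 j6 -0.676 0.01757412028851997 61.61039113998413
```

The flange rests on the rack. I release and lift away.

>>> step_arm(plan=[{"slide": [0,0,-0.002],"spin": 0},{"slide": [0,0,-0.002],"spin": 0}])

```text
time: 36.58
ee_pos: [0.4137, -0.1883, 0.1329]
tool_rot: [0.0, -0.055, 0.999, -0.0]
wrist_force: [0.1, -0.1, -2.6]
opening: 0.0173
grasp_force: 60.1
```

>>> step_arm(plan=[{"slide": [0,0,0],"spin": 0},{"slide": [0,0,0],"spin": 0},{"slide": [0,0,0],"spin": 0},{"slide": [0,0,0],"spin": 0},{"slide": [0,0,0],"spin": 0},{"slide": [0,0,-0.02],"spin": 0},{"slide": [0,0,-0.07],"spin": 0},{"slide": [0,0,-0.11],"spin": 0},{"slide": [0,0,-0.11],"spin": 0}], grip=-1)

```text
time: 37.7
ee_pos: [0.4158, -0.1895, 0.2462]
tool_rot: [0.003, -0.055, 0.999, -0.002]
wrist_force: [0.0, -0.1, 0.5]
opening: 0.0855
grasp_force: 0.0
```

```bash
python3 - <<'E'
from h import *
np.set_printoptions(precision=4,suppress=True)
s,e,y=pose();print(s['time'],e,s['opening'])
snap('wrist','w10');snap('scene','s10');snap('side','d10')
# compare fixed-camera views around the rack with the first pictures (no robot there)
for n,x,y,w,h in(('s',150,150,150,70),('d',345,165,80,70)):
    a=cv2.imread(f'pics/{n}1.png',0)[y:y+h,x:x+w];b=cv2.imread(f'pics/{n}10.png',0)[y:y+h,x:x+w]
    da=(a<50).astype(np.uint8);db=(b<50).astype(np.uint8)
    for m in(da,db):
        k,_,st,c=cv2.connectedComponentsWithStats(m);print(n,[(st[i].tolist(),np.round(c[i],1).tolist()) for i in range(1,k) if st[i,4]>80])
# wrist: bar outline
g=cv2.imread('pics/w10.png',0);u=proj('w10',(.4142,-.1865,.157));v=proj('w10',(.4142,-.1865,.19))
m=(g<60).astype(np.uint8);k,l,st,c=cv2.connectedComponentsWithStats(m)
for i in range(1,k):
    if 500<st[i,4]<30000:
        q=np.argwhere(l==i)[:,::-1].astype(np.float32);R=cv2.minAreaRect(q);print(R,atz('w10',R[0],.157),atz('w10',R[0],.154))
E
```

```text
37.7 [ 0.4158 -0.1895  0.2462] 0.08545327220829879
s [([107, 15, 20, 54, 596], [116.8, 41.5]), ([64, 28, 16, 42, 436], [71.5, 48.9]), ([28, 38, 15, 32, 320], [34.3, 54.2])]
s [([107, 16, 22, 53, 569], [117.1, 42.4]), ([64, 28, 16, 42, 404], [71.7, 49.5]), ([29, 39, 14, 31, 286], [34.5, 55.2])]
d [([26, 6, 44, 37, 809], [48.2, 24.7]), ([7, 37, 46, 28, 700], [29.1, 51.0])]
d [([19, 0, 9, 12, 86], [23.1, 5.2]), ([26, 7, 44, 36, 802], [48.2, 24.8]), ([7, 38, 46, 27, 692], [29.0, 51.0])]
((323.779541015625, 226.48880004882812), (125.81938934326172, 27.33814239501953), 87.70938873291016) [ 0.4107 -0.1865  0.157 ] [ 0.4114 -0.1864  0.154 ]
((227.3922882080078, 225.11248779296875), (106.17573547363281, 35.977867126464844), 84.95755004882812) [ 0.4176 -0.259   0.157 ] [ 0.4184 -0.2598  0.154 ]
((148.90750122070312, 223.39883422851562), (89.10552215576172, 41.35955810546875), 81.25383758544922) [ 0.4227 -0.3181  0.157 ] [ 0.4236 -0.3196  0.154 ]
```

The big key sits where it began, to within 1 px in both fixed views, and the other keys have not moved. I hand in.

```bash
python3 -c "
from workcell import *
print(sign_off())"
```

```text
the job is handed in; nothing more can be done
None
```

The clamp screw is tight at about 0.49 N m, the big key hangs back upright in its own hole, the two smaller keys show no movement in the camera images, and the job is handed in at about 38 s; no verdict came back.

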